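Clear the multimeter out of the board test box, shut and latch it

ROBOT

A 6-joint arm with a two-finger parallel gripper is mounted at the origin on the work surface. World frame = base frame: x ahead of the robot, y to its left, z up, the work surface at z = 0. Lengths are in m, angles in rad, forces in N, time in s.
With the tool pointing down it reaches from about 0.275 to 0.875 m from the base axis. Payload 12.5 kg.
Tool frame: the origin (TCP) lies on the centre line of the jaws, within the pads' length; the fingertips stand r.finger_overhang ahead of it and the grasp point (between the pads) lies 3 mm ahead of it (r.finger_overhang is the distance from the TCP to the fingertips, in m); z points along the fingers, y is the line along which they close (so a half turn about z gives the same grasp; the last joint's range is limited). The gripper opens to 85 mm and grips with 20 to 120 N. Pads are 22 mm wide; open, the fingers measure 114 mm over their backs; the gripper's body (76 mm by 85 mm) begins 54 mm behind the grasp point. The pads swing forward as they close: fully open they stand 13 mm farther back than shut.
Start: joints at [-1.305, 0.351, 1.652, -0, 1.139, -0.085], TCP at [0.189, -0.516, 0.253] pointing down, gripper open.
Joint ranges: [-2.75, 2.75], [-0.79, 2.1], [0.01, 2.65], [-1.57, 4.71], [0.07, 3.14], [-2.87, 2.87]. Speed limits (rad/s): [2.22, 2.22, 2.79, 3.14, 3.14, 3.14].

INTERFACE

Orientations are given as a unit quaternion [x, y, z, w].
In Python, from cell import r, optics gives the robot as it stands. The module is installed in compiled form; this text tells all that it offers. Calls block until the motion is done:
- r.move_to(position, orientation): joint-space move of the TCP to a pose.
- r.move_linear(position, rot=None, vel=0.15): straight line of the TCP; rot=None keeps the orientation; vel is the mean speed in m/s.
- r.set_joints(angles): joint-space move.
- r.set_gripper(opening, squeeze=None): opening from 0.0 (shut) to 1.0 (fully open); squeeze is the grip in N (None keeps the last); returns when the fingers have stopped.
- r.sleep(seconds).
- r.inverse_kinematics(position, orientation): joint angles nearest the present ones, or None.
- optics.get_image(name): name is "scene" or "top" or "wrist"; returns a dict with "pixels" (384x512x3 uint8, red, green, blue), "depth" (384x512 float32, m along the optical axis (not along the pixel's ray), 0 where there is no reading), "fx", "fy", "cx", "cy" (pixels), "camera_from_world" (4x4, takes a point from world to camera coordinates); the wrist camera has in their place "mount" (4x4, takes a point from camera to tool coordinates, whose origin is the TCP and whose axes are the flange's). Camera axes: x right, y down, z forward; pixel columns grow to the right and rows downward; lengths in m; the calibration is good to about 2 mm. A picture is of the moment at which its call begins: read the wrist's pose just before it.
A pose or a line that the arm cannot do raises r.PlanningError and nothing moves.
- r.hand_in(): hands the job in; it is judged then, once.
Readings, each from a call of its own:
- r.current_t(): time.
- r.current_q(): joint angles.
- r.current_qvel(): joint speeds.
- r.current_effort(): joint torques, N m.
- r.current_tool_pos(): TCP position.
- r.current_ee_rot(): TCP orientation.
- r.current_contact_force(): force on the tool from outside, world axes, zero at the start.
- r.current_torque(): the same for the moment, N m.
- r.current_opening(): opening from 0.0 (shut) to 1.0 (fully open).
- r.current_finger_force(): force on a finger pad.
Only numpy, scipy, OpenCV 4.12 (cv2) and the standard library are available. Lean on these libraries where they do the work, as an engineer would, in place of code of your own. Each camera call takes 0.05 s, during which the arm holds its last target. There are 200 camera calls.

TASK

Somebody left the multimeter lying in the open board test box, so its lid cannot shut. Set the meter down gently, face up, flat on the floor of the low grey tray; then shut the test box's lid fully without slamming it, and after that swing the latch all the way over the lid to lock it. Leave the bottle and the reel where they are.

Things in the scene. Friction and masses are not known exactly. Their poses are not given: they have to be found in the camera images.
- tester: Board test box, fixed to the bench: a low painted grey box, 200 (x) x 240 (y) mm, walls 6 mm, rim 36 mm high, with a circuit board inside (flat top 15 mm above the bench). Origin at the centre of its underside; own x points from its open front to the lid hinge, own z up. It stands turned by up to 0.2 rad
- lid (a joint): Hinge angle of the test box's flat aluminium lid (200 mm from hinge to front edge, 240 mm wide, 10 mm thick), rad: 0 shut flat on the rim, about 1.5 standing upright. The hinge is stiff: the lid stays where it is left; moving it takes 3 to 5 N near its front edge
- lid_hinge (a point): Point on the lid's hinge axis, middle of its width: 100 mm behind the box's centre (own +x of the box), 36 mm above the bench. The axis runs along the box's own y. The lid's underside lies on the axis plane; its 10 mm thickness is above it when shut (towards +x, away from the robot, when it stands upright)
- lid_tab (a point): Centre of the flat finger tab that sticks out of the lid's front edge: 60 mm wide (along the hinge direction), 10 mm thick, sticking out 22 mm; it is 210 mm from the hinge axis and 50 mm to the box's own -y side of the middle
- latch (a joint): Angle of the latch, rad: 0 parked parallel to the box's side wall, arm pointing along the box's own +x; negative turned outward; it grows clockwise seen from above to the stop at 1.57, where the arm lies square across the lid (pointing to the box's own -y) and locks it
- latch_pivot (a point): Vertical pivot axis of the latch, on a bracket at the box's own +y side: 30 mm before and 145 mm left of the box's centre; point at the underside of the arm, 49 mm above the bench. The steel arm is 22 mm wide, 10 mm thick, and passes 3 mm over the shut lid
- latch_knob (a point): Centre of the top of the latch's upright black grip knob: 16 mm diameter, 35 mm tall, standing on the arm's end 90 mm from the pivot; its top is 94 mm above the bench, its foot 59 mm
- meter: Handheld multimeter, black with a grey face, display and dial: 130 (own x, display end +x) x 58 (own y) x 42 mm (own z), about 0.3 kg. Origin at the centre of its underside; own z points out of its face. It lies face up on the circuit board, its underside 15 mm above the bench
- tray: Low open tray of grey plastic, fixed: 200 (own x) x 160 (own y) x 30 mm high outside, walls and floor 5 mm. Origin at the centre of its underside. It stands to the left or to the right of the test box
- bin: Bystander: taller grey bin with small parts, fixed, 150 x 120 x 70 mm high, on the other side of the test box than the tray. Origin at the centre of its underside
- flux: Bystander: upright round bottle, 52 mm diameter, 130 mm high, loose. Origin at the centre of its underside
- reel: Bystander: reel of solder standing on its flange, 66 mm diameter, 50 mm high, loose. Origin at the centre of its underside

How it is judged:
By the outcome, as a careful person would: the job done as asked, in the order asked, and still so for the second after the job is handed in, with the robot touching nothing.
It also fails if it takes over 64 s, if anything falls off the work surface, if the arm or the gripper's body presses on something with over 40 N, if the wrist force passes 120 N, or if a joint passes its speed limit or range.

## Working session

There is one attempt and no reset: what is moved stays moved. The work goes in short steps, each a Python script; the robot and the scene stay as the last script left them, time stands still between calls to the robot, and variables do not carry over. Pictures are saved under pics/ and viewed, at most 10 in all, crops included, and the job is handed in when it is done.

```bash
mkdir -p pics; ls; python3 - <<'E'
from cell import r, optics
import cv2, numpy as np
ims=[]
for n in ("top","scene"):
    d=optics.get_image(n); np.savez(f"{n}.npz",**d); ims.append(d)
    cv2.imwrite(f"pics/{n}0.png",d["pixels"][:,:,::-1])
    T=np.linalg.inv(d["camera_from_world"]);print(n,d["fx"],d["cx"],d["cy"],T.round(3).tolist(),(d["depth"]>0).mean())
print(r.finger_overhang,r.current_t(),r.current_ee_rot(),r.current_tool_pos())
E
```

```text
pics
top 389.7085041617829 251.14801096610088 195.75077245470865 [[-0.004, -0.991, 0.133, 0.412], [-1.0, 0.003, -0.006, 0.011], [0.005, -0.133, -0.991, 1.19], [0.0, 0.0, 0.0, 1.0]] 0.9961598714192709
scene 441.3143534568211 254.301930399937 195.2725152412258 [[-0.804, 0.477, -0.356, 0.956], [0.595, 0.635, -0.493, 0.538], [-0.009, -0.608, -0.794, 0.952], [0.0, 0.0, 0.0, 1.0]] 0.9961191813151041
0.022 0.1 [ 9.84655169e-01  1.74510488e-01 -5.55685528e-05 -5.33882859e-04] [ 0.18895441 -0.51622334  0.2528074 ]
```

View pics/top0.png

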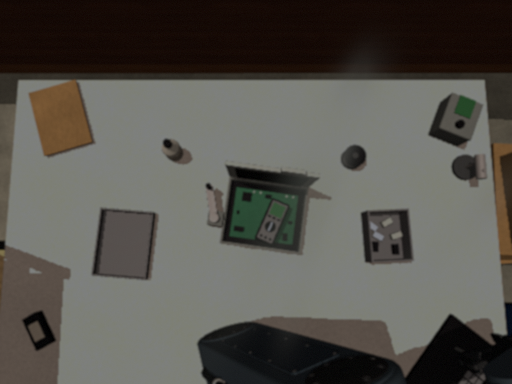

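View pics/scene0.png

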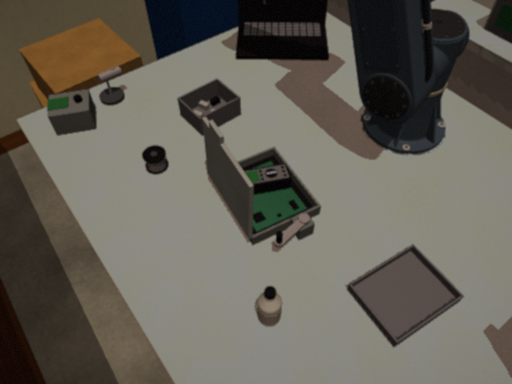

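The top view shows the box near (265,213) with its lid upright along row 175. The meter is at (273,222), the latch at (213,205) with its knob at (210,187), and the tray on the left at (125,244). The bin is at (387,236), the bottle at (172,150) and the reel at (354,157).

```bash
cat > vis.py <<'E'
import numpy as np, cv2
def cloud(d):
    h,w=d["depth"].shape; v,u=np.mgrid[:h,:w]; z=d["depth"]
    P=np.stack([(u-d["cx"])/d["fx"]*z,(v-d["cy"])/d["fy"]*z,z],-1)
    T=np.linalg.inv(d["camera_from_world"]); return P@T[:3,:3].T+T[:3,3]
def rect(p):  # min area rect, mm
    c,s,a=cv2.minAreaRect((p[:,:2]*1000).astype(np.float32)); return np.round(c,1),np.round(s,1),round(a,1),len(p)
E
python3 - <<'E'
from vis import *
d=dict(np.load("top.npz")); W=cloud(d); Z=W[...,2]
def sub(c0,c1,r0,r1,z0,z1):
    m=np.zeros(Z.shape,bool); m[r0:r1,c0:c1]=1; m&=(Z>z0)&(Z<z1); return W[m]
print("table",np.median(Z[280:300,180:260]), np.std(Z[280:300,180:260]))
print("tray rim",rect(sub(85,165,200,285,.02,.04)))
print("tray floor z",np.median(sub(105,145,220,265,-.01,.02)[:,2]))
print("box rim",rect(sub(218,325,178,260,.028,.042)))
print("board",rect(sub(225,305,180,250,.008,.022)))
m=sub(255,292,195,246,.050,.064);print("meter top",rect(m),np.median(m[:,2]))
l=sub(200,226,180,228,.045,.07);print("latch arm",rect(l),np.median(l[:,2]))
k=sub(200,226,175,210,.08,.11);print("knob",k.mean(0) if len(k) else 0,len(k))
print("bracket",rect(sub(195,226,180,232,.01,.07)))
L=sub(220,325,150,200,.07,.3);c=L.mean(0);print("lid",c,np.linalg.svd(L-c,full_matrices=False)[2][2],L.min(0),L.max(0),len(L))
for n,a in(("flux",(150,190,130,165,.02,.2)),("reel",(335,372,140,175,.02,.1)),("bin",(355,420,200,270,.05,.09))): print(n,rect(sub(*a)),sub(*a)[:,2].max())
d2=dict(np.load("scene.npz"));W2=cloud(d2);Z2=W2[...,2]
def sub2(c0,c1,r0,r1,z0,z1):
    m=np.zeros(Z2.shape,bool); m[r0:r1,c0:c1]=1; m&=(Z2>z0)&(Z2<z1); return W2[m]
print("scene tray",rect(sub2(340,465,240,345,.02,.04)))
k=sub2(265,290,225,250,.075,.11);print("scene knob",k.mean(0) if len(k) else 0,len(k),k.max(0) if len(k) else 0)
print("scene latch",rect(sub2(265,320,205,255,.045,.065)))
m=sub2(250,295,160,195,.05,.064);print("scene meter",rect(m))
L=sub2(200,255,115,235,.06,.3);c=L.mean(0);print("scene lid",c,np.linalg.svd(L-c,full_matrices=False)[2],L.min(0),L.max(0))
p=d["pixels"][160:264,190:330,::-1];cv2.imwrite("pics/crop1.png",cv2.convertScaleAbs(cv2.resize(p,None,fx=5,fy=5,interpolation=2),alpha=1.8))
E
```

```text
table 0.00012690234776180365 0.09379130241984221
tray rim (array([429. , 384.1]), array([161.7, 200. ]), 85.1, 542)
tray floor z 0.005197214041892995
box rim (array([511.1, -32.3]), array([245.8, 200.1]), 81.8, 635)
board (array([508.2, -34.4]), array([229. , 194.7]), 82.1, 3390)
meter top (array([489.8, -57.2]), array([ 57.8, 130.1]), 65.7, 872) 0.05750674245882914
latch arm (array([538.8, 111.6]), array([120.4,  47.6]), 1.6, 381) 0.05851947026326143
knob [0.5894346  0.12624316 0.09224091] 26
bracket (array([530.2, 108.4]), array([137.5,  53.8]), 1.4, 470)
lid [ 0.60405311 -0.04931577  0.18884039] [-0.98945499  0.14407418  0.01488149] [ 0.5862477  -0.1671786   0.07000287] [0.62766736 0.07019553 0.26291767] 1358
flux (array([701.6, 236.6]), array([42.6, 52.3]), 35.0, 342) 0.1342258845163986
reel (array([ 687.3, -308.9]), array([65.2, 63.5]), 88.3, 388) 0.0566595277334645
bin (array([ 447.9, -394.3]), array([150. , 122.6]), 2.5, 593) 0.07627722105586443
scene tray (array([430.2, 385.7]), array([160.8, 202.4]), 85.0, 1030)
scene knob [0.59355106 0.13075892 0.08932683] 62 [0.60049285 0.1368315  0.0987227 ]
scene latch (array([541. , 113.4]), array([123.9,  49.3]), 1.9, 465)
scene meter (array([482.1, -50.4]), array([ 61.5, 107.9]), 65.9, 698)
scene lid [ 0.61569001 -0.03801295  0.16664733] [[ 0.18057841  0.98209363  0.05369856]
 [-0.01661833 -0.05154178  0.99853256]
 [ 0.98342019 -0.18120581  0.00701343]] [ 0.48270381 -0.33696281  0.06000205] [0.63709317 0.07374401 0.26104387]
```

View pics/crop1.png

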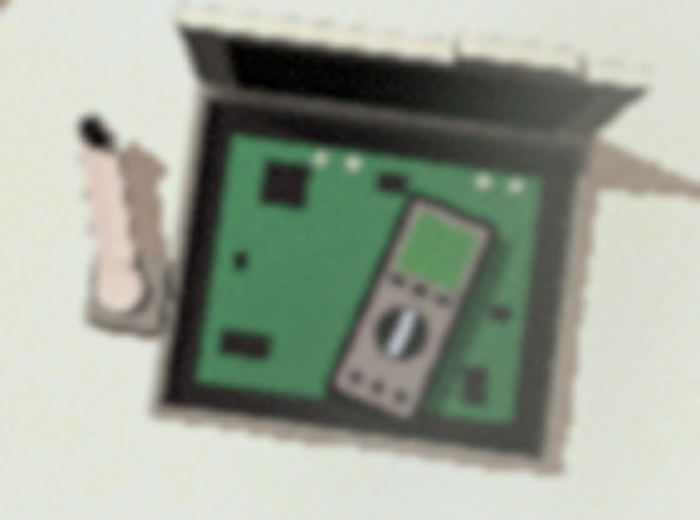

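The crop confirms a shut-free lid standing upright, the meter at about -24° with its display away from the robot, and the latch turned slightly outward (knob at crop (93,130)). All measured sizes match the given ones: box 200x246, meter 58x130, tray 200x161, knob 90 mm from the pivot. I'll move now.

```bash
cat > h.py <<'E'
from cell import r, optics
import numpy as np
from scipy.spatial.transform import Rotation as R
def down(a): return (R.from_euler('z',a)*R.from_euler('x',np.pi)).as_quat()  # tool x at yaw a, z down
TH=-0.1435; C=np.array([.511,-.0325])
def box(x,y,z):
    c,s=np.cos(TH),np.sin(TH); return np.array([C[0]+c*x-s*y, C[1]+s*x+c*y, z])
def st(m): print(m,"t %.2f"%r.current_t(),"p",np.round(r.current_tool_pos(),4),"F",np.round(r.current_contact_force(),1),"open %.3f"%r.current_opening(),"ff %.1f"%r.current_finger_force(),flush=True)
E
python3 - <<'E'
from h import *
a=np.deg2rad(155.7)
r.move_to([.36,-.22,.28],down(a)); st("way")
r.move_to([.489,-.0565,.2],down(a)); st("hover")
print(r.current_q())
r.move_linear([.489,-.0565,.10]); r.move_linear([.489,-.0565,.046],vel=.06); st("down")
r.set_gripper(0,40); st("grip")
r.move_linear([.489,-.0565,.08],vel=.08); st("lift")
r.move_linear([.48,-.05,.2]); st("up")
import cv2
d=optics.get_image("top");cv2.imwrite("pics/grasp.png",cv2.resize(d["pixels"][130:300,150:350,::-1],None,fx=3.5,fy=3.5))
E
```

```text
way t 1.62 p [ 0.36   -0.2204  0.28  ] F [ 0.2 -0.4  0.5] open 0.995 ff 0.0
hover t 2.51 p [ 0.4889 -0.0574  0.2003] F [0.5 0.1 0. ] open 1.000 ff 0.0
[-2.11384823e-01  3.13313862e-01  1.85229166e+00 -3.20657274e-04
  9.75689825e-01 -1.35723333e+00]
down t 4.38 p [ 0.4892 -0.0566  0.0463] F [ 0.  -0.5 -0.2] open 1.001 ff 0.0
grip t 4.75 p [ 0.4892 -0.0565  0.0465] F [-1.5  0.3  6. ] open 0.673 ff 43.6
lift t 5.33 p [ 0.4889 -0.0565  0.08  ] F [-0.9 -0.2 -2.9] open 0.671 ff 43.2
up t 6.28 p [ 0.4796 -0.0499  0.1991] F [-0.7 -0.6 -2.9] open 0.672 ff 43.2
```

View pics/grasp.png

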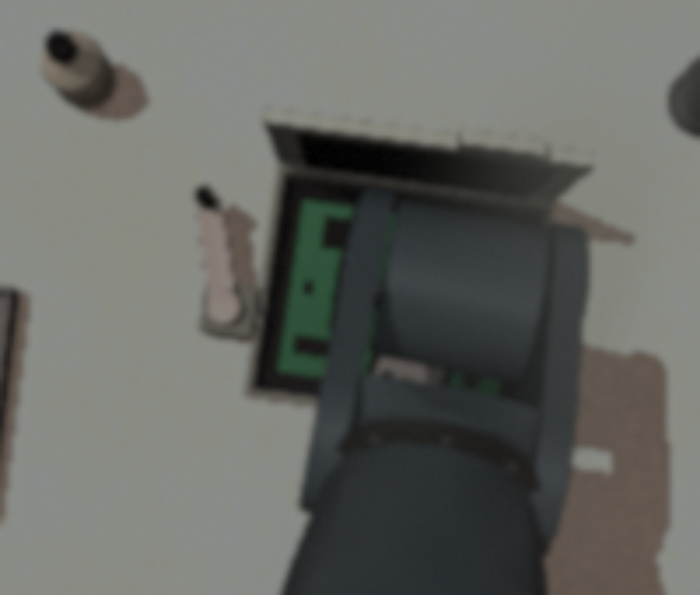

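The meter is held: the wrist reads its 2.9 N weight, the opening is 57 mm, and lid, latch and bottle are undisturbed. Next I place it in the tray.

```bash
python3 - <<'E'
from h import *
a=np.deg2rad(175.1); x,y=.4297,.3848
r.move_linear([.42,.12,.22],down(np.deg2rad(165)),vel=.25)
r.move_linear([x,y,.2],down(a),vel=.25); st("over")
r.move_linear([x,y,.07],vel=.12); r.move_linear([x,y,.041],vel=.05); st("near")
z=.041
while z>.034 and r.current_contact_force()[2]<0:
    z-=.001; r.move_linear([x,y,z],vel=.02)
st("touch")
r.set_gripper(.78,20); r.sleep(.2); st("open")
r.move_linear([x,y,.06],vel=.08); r.move_linear([x,y,.2],vel=.25); st("up")
r.move_linear([.40,.20,.28],vel=.3)
import cv2
d=optics.get_image("top"); np.savez("top2.npz",**d)
from vis import *
W=cloud(d);Z=W[...,2]; m=np.zeros(Z.shape,bool);m[205:280,95:158]=1;m&=(Z>.04)&(Z<.06)
print("meter",rect(W[m]),np.median(W[m][:,2]),np.percentile(W[m][:,2],[5,95]))
cv2.imwrite("pics/place.png",cv2.resize(d["pixels"][130:300,80:330,::-1],None,fx=3,fy=3))
E
```

```text
over t 8.42 p [0.4299 0.3837 0.1999] F [ 0.4 -0.5 -3.1] open 0.676 ff 43.2
near t 10.38 p [0.4298 0.3849 0.041 ] F [-0.1 -0.  -2.7] open 0.675 ff 43.2
touch t 11.63 p [0.4298 0.3849 0.0365] F [-3.  -3.   5.2] open 0.674 ff 44.1
open t 12.09 p [0.4297 0.3848 0.0359] F [-0.3  1.1 -0.5] open 0.778 ff 0.0
up t 13.25 p [0.4292 0.3844 0.1986] F [-0.2 -0.4 -0.5] open 0.781 ff 0.0
meter (array([469.5, 380.4]), array([59.7, 51.4]), 86.8, 275) 0.04755972520435381 [0.04395501 0.05176322]
```

View pics/place.png

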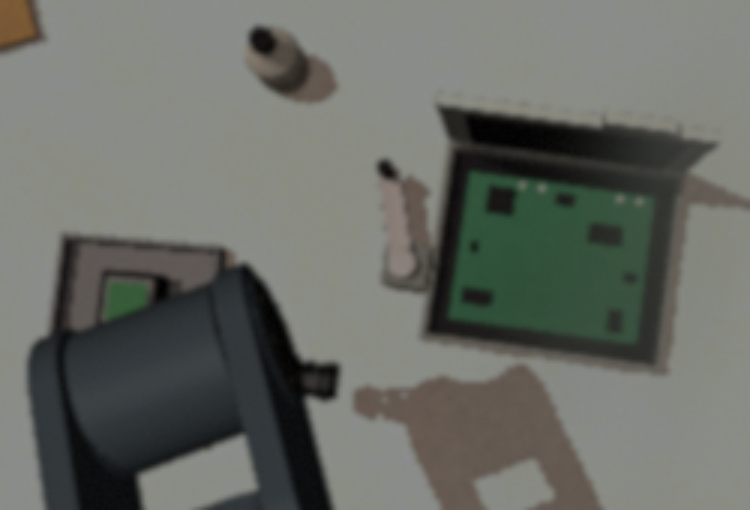

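The meter lies flat in the tray with its face up: display at about (128,300) in this crop, hand-off force ~5 N. Next I refine the box pose now that it's empty, then push the lid from behind with shut fingers.

```bash
python3 - <<'E'
from h import *
from vis import *
d=dict(np.load("top2.npz"));W=cloud(d);Z=W[...,2]
m=np.zeros(Z.shape,bool);m[178:260,218:325]=1
for a,b in((.03,.04),(.008,.022)):print(rect(W[m&(Z>a)&(Z<b)]))
w=optics.get_image("wrist");mt=w["mount"][:3,3];print("cam in tool",mt.round(3))
al=TH if mt[0]>0 else TH+np.pi
Q=down(al)
def pose(phi,rho=.17,gap=0.,y=.03):
    x=.1-rho*np.cos(phi)+(.01+gap)*np.sin(phi); z=.036+rho*np.sin(phi)+(.01+gap)*np.cos(phi)
    return box(x+.011,y,z+.022)
r.set_gripper(0,30)
p=pose(1.57,gap=.035)
r.move_to([.42,.12,.38],Q); r.move_linear([p[0],p[1],.38],vel=.3); st("above"); print(r.current_q().round(2))
r.move_linear(p,vel=.15); st("behind")
E
```

```text
(array([510.9, -32.2]), array([245.8, 199.6]), 81.8, 586)
(array([507.7, -59.9]), array([316.6, 188.2]), 81.9, 4265)
cam in tool [ 0.075 -0.001 -0.121]
above t 18.48 p [ 0.6692 -0.0248  0.38  ] F [0.  0.1 0.2] open 0.001 ff 0.0
[-0.11  0.5   1.13  0.    1.52  1.61]
behind t 19.64 p [ 0.6699 -0.0251  0.2291] F [ 0.3  0.7 -0.7] open 0.004 ff 0.0
```

```bash
cat >> h.py <<'E'
def pose(phi,rho=.17,gap=0.,y=.03):
    x=.1-rho*np.cos(phi)+(.01+gap)*np.sin(phi); z=.036+rho*np.sin(phi)+(.01+gap)*np.cos(phi)
    return box(x+.011,y,z+.022)
E
python3 - <<'E'
from h import *
r.move_linear(pose(1.57,gap=.004),vel=.06); st("near")
for phi in np.arange(1.5,.09,-.14):
    r.move_linear(pose(phi),vel=.09); f=r.current_contact_force()
    print(round(phi,2),np.round(f,1),round(r.current_tool_pos()[2],4))
    if np.linalg.norm(f)>25: break
st("end")
E
```

```text
near t 20.31 p [ 0.6391 -0.0207  0.2283] F [-0.4 -0.8 -0.3] open 0.000 ff 0.0
1.5 [-0.4  0.7 -0.1] 0.2284
1.36 [-0.  -0.3 -0. ] 0.2264
1.22 [-0.5  0.   0.3] 0.2211
1.08 [-0.4  0.1 -0. ] 0.2128
0.94 [-0.2 -0.5  0.9] 0.2014
0.8 [ 0.  -0.4 -0.6] 0.1871
0.66 [ 0.4 -0.   0.1] 0.1703
0.52 [-0.  -0.2 -0.1] 0.1513
0.38 [ 0.7 -0.7 -1.2] 0.1305
0.24 [-0.1 -0.5 -0. ] 0.1083
0.1 [-0.2  0.1 -0.2] 0.0851
end t 24.80 p [0.4588 0.0053 0.0851] F [-0.2  0.1 -0.2] open 0.003 ff 0.0
```

```bash
python3 - <<'E'
from h import *
import cv2
d=optics.get_image("scene");cv2.imwrite("pics/lid1.png",cv2.resize(d["pixels"][60:280,130:400,::-1],None,fx=2.7,fy=2.7))
E
```

```text
(no output)
```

View pics/lid1.png

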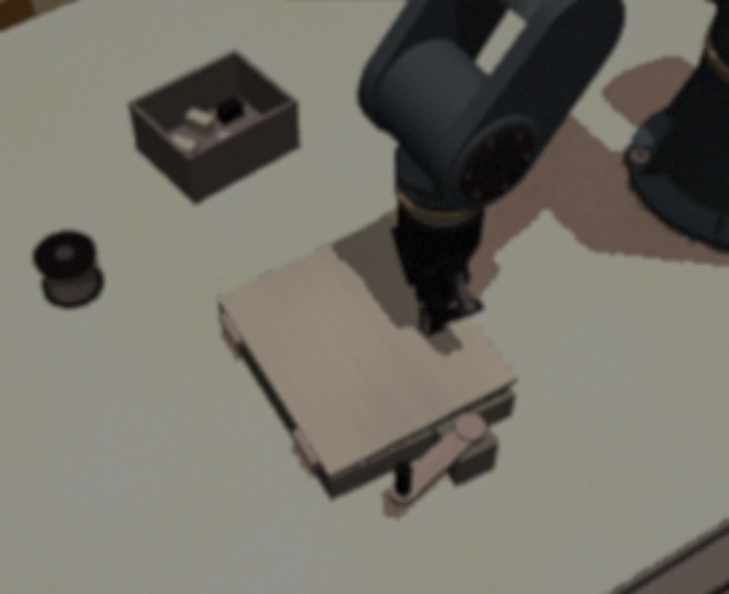

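The lid followed the fingers and is almost shut, with a thin gap showing at crop (510,390). I'll press it the rest of the way slowly, with a force check.

```bash
python3 - <<'E'
from h import *
for phi in (.06,.03,.01): r.move_linear(pose(phi),vel=.03); st(phi)
p=pose(0); z=p[2]
while z>.058:
    r.move_linear([p[0],p[1],z],vel=.03); f=r.current_contact_force()[2]
    print(round(z,4),round(r.current_tool_pos()[2],4),round(f,1))
    if f>8: break
    z-=.001
r.move_linear([p[0],p[1],.12],vel=.12); 
r.move_linear(box(-.1,-.10,.3),vel=.3);st("up")
import cv2
from vis import *
d=optics.get_image("top");W=cloud(d);np.savez("top3.npz",**d)
cv2.imwrite("pics/shut.png",cv2.resize(d["pixels"][150:290,180:350,::-1],None,fx=4,fy=4))
o=box(0,0,0);c,s=np.cos(TH),np.sin(TH);B=(W-o)@np.array([[c,-s,0],[s,c,0],[0,0,1]])
for x0 in(-.08,.0,.07):
    m=(abs(B[...,0]-x0)<.015)&(B[...,1]>.02)&(B[...,1]<.11)&(B[...,2]<.1);print(x0,np.median(B[m][:,2]).round(4),m.sum())
m=(B[...,2]>.08)&(B[...,2]<.11)&(abs(B[...,0]-.05)<.07)&(B[...,1]>.13)&(B[...,1]<.22)
print("knob box",B[m].mean(0).round(4),m.sum())
E
```

```text
0.06 t 25.23 p [0.4577 0.0055 0.078 ] F [ 0.2 -0.5  0.2] open 0.003 ff 0.0
0.03 t 25.54 p [0.4571 0.0056 0.0729] F [-0.3  0.1  0.6] open -0.002 ff 0.0
0.01 t 25.81 p [0.4569 0.0056 0.0695] F [ 0.2 -0.   1. ] open 0.001 ff 0.0
0.068 0.068 1.7
0.067 0.0678 18.9
up t 27.80 p [ 0.3974 -0.1166  0.2985] F [ 1.1  0.1 -1. ] open -0.002 ff 0.0
-0.08 0.0462 316
0.0 0.046 309
0.07 0.0459 307
knob box [0.0544 0.1682 0.092 ] 28
```

View pics/shut.png

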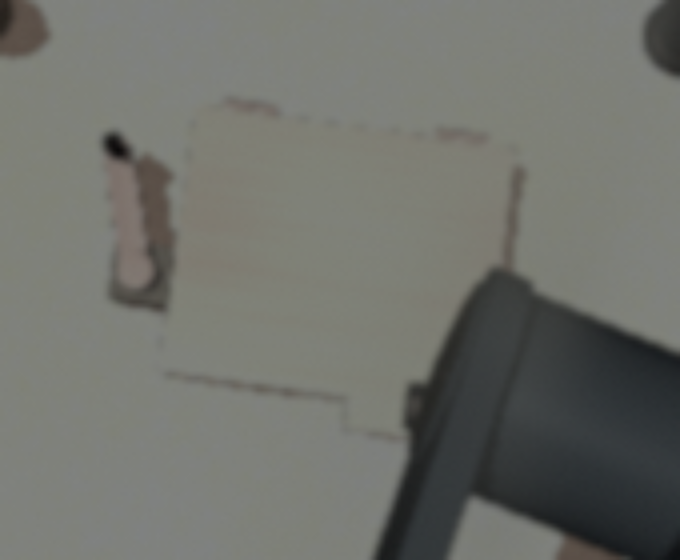

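The lid is shut flat: its top is at 46 mm front to back. The latch is still parked, about 0.27 rad outward, with its knob at crop (115,143). Next I grip the knob and swing it along its arc.

```bash
python3 - <<'E'
from h import *
Z=.088
def lp(a,z=Z): return box(-.03+.09*np.cos(a),.145-.09*np.sin(a),z), down(TH-a+np.pi)
r.set_gripper(.65,25)
p,q=lp(-.268,.22); r.move_to([.42,.05,.28],q); r.move_to(p,q); st("over"); print(r.current_q().round(2))
r.move_linear(lp(-.268,.12)[0],vel=.15); r.move_linear(lp(-.268)[0],vel=.06); st("down")
r.set_gripper(0,25); st("grip")
for a in list(np.linspace(-.268,1.5,13)[1:])+[1.54,1.57]:
    p,q=lp(a); r.move_linear(p,q,vel=.07); f=r.current_contact_force()
    print(round(a,2),np.round(f,1),"op %.3f"%r.current_opening(),"tip err",np.round(r.current_tool_pos()-p,4))
    if np.linalg.norm(f)>30: break
st("end")
E
```

```text
over t 31.77 p [0.5907 0.1261 0.2203] F [0.  0.  0.3] open 0.648 ff 0.0
[ 0.13  0.48  1.54 -0.    1.12 -1.56]
down t 33.27 p [0.5914 0.1265 0.088 ] F [-0.2  0.3 -0.1] open 0.649 ff 0.0
grip t 33.70 p [0.5915 0.1265 0.0883] F [-0.6  0.3  2.2] open 0.176 ff 25.1
-0.12 [ 2.1 -0.7  2.5] op 0.181 tip err [ 0.0004 -0.      0.0003]
0.03 [ 4.6 -1.1  3.3] op 0.171 tip err [0.0006 0.0002 0.0003]
0.17 [ 5.5 -2.6  2.5] op 0.177 tip err [0.0009 0.     0.0004]
0.32 [ 7.1 -4.4  0. ] op 0.180 tip err [ 0.0011 -0.0001  0.0004]
0.47 [ 8.  -5.9  1.1] op 0.179 tip err [ 0.0012 -0.0004  0.0004]
0.62 [ 8.3 -8.9 -0.4] op 0.177 tip err [ 0.0013 -0.0006  0.0004]
0.76 [  9.4 -11.2  -0.6] op 0.174 tip err [ 0.0013 -0.0009  0.0005]
0.91 [  7.5 -14.9  -0. ] op 0.179 tip err [ 0.0013 -0.0012  0.0005]
1.06 [  6.7 -16.9   0.7] op 0.177 tip err [ 0.0012 -0.0015  0.0004]
1.21 [  5.3 -21.1   2.4] op 0.172 tip err [ 0.0009 -0.0017  0.0004]
1.35 [  2.5 -23.5   3.5] op 0.177 tip err [ 0.0005 -0.0019  0.0004]
1.5 [ -2.9 -24.3   8.4] op 0.182 tip err [-0.0005 -0.0018  0.0003]
1.54 [ -3.4 -24.6   8.7] op 0.179 tip err [-0.0005 -0.0017  0.0002]
1.57 [ -3.  -25.    8.9] op 0.176 tip err [-0.0004 -0.0018  0.0002]
end t 38.30 p [0.4889 0.0245 0.0882] F [ -3.  -25.    8.9] open 0.176 ff 25.9
```

The latch followed. Most of the load is radial (a few mm of centre error), and the stop hasn't been felt yet. I'll release, regrip relaxed and push against the stop.

```bash
python3 - <<'E'
from h import *
def lp(a,rad=.0935,z=.088): return box(-.03+rad*np.cos(a),.145-rad*np.sin(a),z)
r.set_gripper(.5,25); st("rel")
r.move_linear(lp(1.57),vel=.03); r.set_gripper(0,25); st("regrip")
xd=np.array([np.cos(TH),np.sin(TH),0])
for k in range(1,13):
    r.move_linear(lp(1.57)-xd*.001*k,vel=.03); f=r.current_contact_force()
    print(k,np.round(f,1),"tangential",round(f@xd,1),np.round(r.current_tool_pos(),4))
    if f@xd>14: break
r.sleep(.2); st("stop")
r.set_gripper(.6,25); r.move_linear(lp(1.57,z=.095),vel=.05); r.move_linear(lp(1.57,z=.2),vel=.2)
r.move_to([.33,-.25,.3],r.current_ee_rot()); st("away")
import cv2
from vis import *
d=optics.get_image("top");W=cloud(d)
o=box(0,0,0);c,s=np.cos(TH),np.sin(TH);B=(W-o)@np.array([[c,-s,0],[s,c,0],[0,0,1]])
m=(B[...,2]>.08)&(B[...,2]<.11)&(abs(B[...,0]+.02)<.07)&(B[...,1]>.02)&(B[...,1]<.12)
print("knob box",B[m].mean(0).round(4),m.sum())
m=(B[...,2]>.054)&(B[...,2]<.065)&(abs(B[...,0]+.02)<.05)&(B[...,1]>.03)&(B[...,1]<.16)
print("arm",rect(B[m]))
m=(W[...,2]>.040)&(W[...,2]<.06)&(abs(W[...,0]-.43)<.09)&(abs(W[...,1]-.385)<.07)
print("meter",rect(W[m]),np.percentile(W[m][:,2],[5,50,95]))
m=(abs(B[...,0]+.08)<.015)&(abs(B[...,1])<.1)&(B[...,2]<.1);print("lid",np.median(B[m][:,2]))
cv2.imwrite("pics/final.png",cv2.resize(d["pixels"][120:300,80:380,::-1],None,fx=2.6,fy=2.6))
E
```

```text
rel t 38.68 p [0.489  0.0266 0.0878] F [-0.4 -0.4  0.4] open 0.500 ff 0.0
regrip t 39.30 p [0.4888 0.0228 0.0881] F [-0.3 -0.1  0.8] open 0.176 ff 25.6
1 [ 5.4 -0.8 -3.8] tangential 5.5 [0.4885 0.0228 0.0882]
2 [ 9.7 -1.9 -6.8] tangential 9.8 [0.4884 0.0229 0.0883]
3 [ 13.5  -2.  -10.7] tangential 13.6 [0.4882 0.0229 0.0883]
4 [ 18.8  -2.8 -14.8] tangential 19.0 [0.4881 0.0229 0.0884]
stop t 40.50 p [0.4881 0.0229 0.0884] F [ 19.5  -3.4 -14.7] open 0.172 ff 25.0
away t 43.17 p [ 0.3303 -0.2495  0.2994] F [0.  0.6 0.4] open 0.602 ff 0.0
knob box [-0.0304  0.0527  0.0936] 27
arm (array([-29.6,  98.2]), array([ 24.2, 112.1]), 0.6, 255)
meter (array([430.7, 383.6]), array([ 59.2, 129.8]), 85.5, 903) [0.04362049 0.04789557 0.05230739]
lid 0.04590182118858399
```

View pics/final.png

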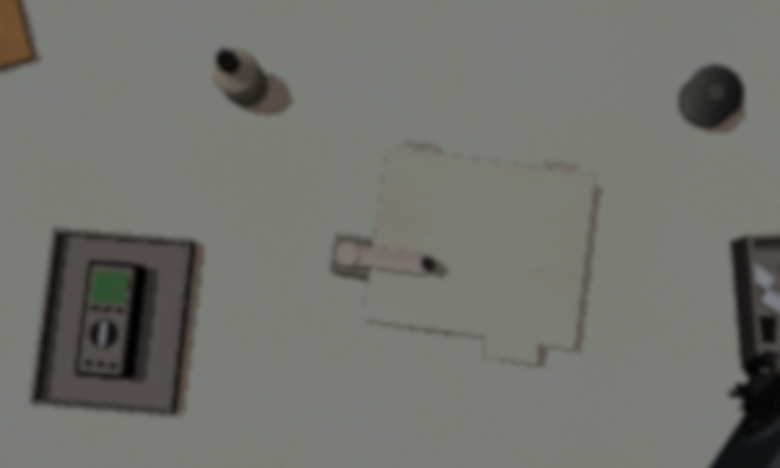

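The meter lies face up in the tray, the lid is shut (46 mm), and the latch is square across it, hard on its stop. The bottle and reel haven't moved.

```bash
python3 -c "
from cell import r
print(r.hand_in())"
```

```text
the job is handed in; nothing more can be done
None
```

The job is handed in at about 43 s of the 64 s limit: the meter is face up and flat in the tray, the lid is fully shut, the latch is locked against its stop, and the bottle and reel are where they were.

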